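# Fit a water filter tube in the canteen

## Robot

A 6-joint arm with a two-finger parallel gripper is mounted at the origin on the work surface. World frame = base frame: x ahead of the robot, y to its left, z up, the work surface at z = 0. Lengths are in m, angles in rad, forces in N, time in s.
With the tool pointing down it reaches from about 0.4 to 0.825 m from the base axis. Payload 7 kg.
Tool frame: the origin (TCP) lies on the mounting face of the last link; the fingertips stand ahead of it and the grasp point (between the pads) lies 155 mm ahead of it (manip.finger_overhang is the z of the fingertips in the tool frame, in m); z points along the fingers, y is the line along which they close (so a half turn about z gives the same grasp; the last joint's range is limited). The gripper opens to 85 mm and grips with 20 to 120 N. Pads are 22 mm wide; open, the fingers measure 114 mm over their backs; the gripper's body (76 mm by 85 mm) begins 54 mm behind the grasp point. The pads swing forward as they close: fully open they stand 13 mm farther back than shut.
Start: joints at [1.548, 0.359, 0.012, 0, -1.224, -0.288], TCP at [0.206, 0.643, 0.405] pointing down, gripper open.
Joint ranges: [-3.07, 3.07], [-1.43, 2.12], [-1.02, 1.25], [-3.03, 1.67], [-3.05, -0], [-3.03, 3.03]. Speed limits (rad/s): [2.39, 2.39, 3.01, 3.14, 3.14, 3.14].

## Interface

Orientations are given as a rotation vector (axis times angle).
In Python, from station import manip gives the robot as it stands.
- The arm moves only by the shell command python3 -m jog 'ROWS' [FORCE]. ROWS is JSON, a list of rows, each an object of numbers: "tx", "ty", "tz": the shift along the tool's x, y, z in mm; "rx", "ry", "rz": the turn, a rotation vector about the tool's x, y, z in rad; "gripper": the opening, from 0 (shut) to 1 (fully open). A call has 1 to 12 rows; each row shifts and turns the commanded pose from where the row before left it, along the tool's axes as they then stand; what a row does not reach is not made up. A row lasts 1/8 s, in which the tool goes at most 62.5 mm and 10.7 degrees, less where a joint would pass 70% of its speed; a pose out of reach is approached as far as the arm can. A call with a gripper value outside its range is refused whole. The fingers move at their own pace and stop on an object; FORCE is the grip in N (left out, the last holds). Time passes only in rows, so rows that do not move let the fingers close. It gives the time, the measured TCP pose, the force, the opening and the grip force at its end, in the units of the state.
- manip.get_obs(): the state, without advancing time (a new reading comes with each control period).
- manip.capture(name): name is "side" or "top" or "wrist"; returns the picture (384x512x3 uint8, red, green, blue); there is no depth.
- manip.camera_model(name): a dict with "vertical_fov" (degrees; the focal length in pixels is half the picture's height over the tangent of half this angle, whatever the lens; pixels are square), "cx", "cy" (the principal point, pixels), "rvec" (rotation vector, rad) and "tvec" (3), from world to camera coordinates, as OpenCV has them; the wrist camera has in their place "tool_from_camera" (4x4, takes a point from camera to tool coordinates, whose origin is the TCP and whose axes are the flange's). Camera axes: x right, y down, z forward; pixel columns grow to the right and rows downward; lengths in m; the calibration is good to about 2 mm. A picture is of the moment at which its call begins: read the wrist's pose just before it. camera_model takes no time and is no camera call.
- manip.close_job(): hands the job in; it is judged then, once.
The state is a dict: "clock": time; "joint_pos": joint angles; "joint_vel": joint speeds; "effort": joint torques, N m; "tcp_pos": TCP position; "ee_rot": TCP orientation; "wrist_force": force on the tool from outside, world axes, zero at the start; "ft_torque": the same for the moment, N m; "width": finger opening in m; "gripper_force": force on a finger pad.
Only numpy, scipy, OpenCV 4.12 (cv2) and the standard library are available. Lean on these libraries where they do the work, as an engineer would, in place of code of your own. Each camera call takes 0.05 s, during which the arm holds its last target. There are 200 camera calls.

## Task

Fit the new water filter: take the long slim white filter tube out of the caddy and push it upright into the empty port of the filter heads, past the stiff seal, until it is fully home, then let go of it.

Things in the scene. Friction and masses are not known exactly. Their poses are not given: they have to be found in the camera images.
- filter_tube: the long slim filter tube: rigid white plastic cylinder, 28 mm in diameter, 160 mm long, about 90 g, two black rubber bands near its foot, foot bevelled 4 mm. It stands upright and loose in one compartment of the grey caddy. Origin: centre of its foot; z points up along the tube.
- caddy: grey open plastic box, 245 x 85 mm, walls 50 mm high, floor 5 mm thick, fixed, with three compartments in a row along its x, centres 80 mm apart. Each holds one white tube: the long slim one and, not wanted, a short one (28 mm diameter, 100 mm long) and a fat one (46 mm, 130 mm long). Origin: centre of its underside.
- port (a point): centre of the 50 mm wide mouth, 62 mm above the table, of the empty grey upright push-fit socket on a fixed 100 mm square steel plate. It narrows over 16 mm to a 31.5 mm bore; a black seal disc lies 32 mm below the mouth, and a tube fully home has its foot 47 mm below it (113 mm stands out). z up. A like socket, 120 mm or more away, has a tube in it already.
- seal (a joint): travel of the seal disc in the empty port, in m: 0 untouched, 0.015 pushed right down to the stop. It moves stiffly, needing about 7 N, and stays where it is left (no spring).
There are look-alikes about, which are no part of the job. What is shaped like the part that bears port but turquoise is not meant. Leave any pink or purple look-alike of the filter_tube alone.

How it is judged:
On the way:
1. the long filter tube is lifted clear of the caddy (height (world z) of filter_tube above 0.055 m), for 0.1 s.
At the end, for the whole second after the job is handed in: The long filter tube stands at rest in the empty port, its foot at least 43 mm below the mouth (fully home is 47 mm) and within 10 mm of the port's axis, tilted less than 10 degrees, with the seal pushed down at least 11 of its 15 mm (z of filter_tube in the frame of port below -0.043 m and value of joint seal above 0.011 m and horizontal distance between filter_tube and port below 0.01 m and angle between filter_tube's own z axis and vertical below 0.175 rad and linear speed of filter_tube below 0.02 m/s); the robot touches nothing.
It also fails if it takes over 43 s, if anything falls off the work surface, if the arm or the gripper's body presses on something with over 40 N, if the wrist force passes 120 N, or if a joint passes its speed limit or range.

## Working session

There is one attempt and no reset: what is moved stays moved. The work goes in short steps, Python scripts to look and compute and a shell command to move; the robot and the scene stay as the last step left them, time stands still between calls to the robot, and variables do not carry over. Pictures are saved under pics/ and viewed, at most 10 in all, crops included, and the job is handed in when it is done.

```bash
mkdir -p pics
cat > h.py <<'E'
import numpy as np,cv2
from scipy.spatial.transform import Rotation as R
from station import manip
def cam(n,obs=None):
    m=manip.camera_model(n); f=192/np.tan(np.radians(m["vertical_fov"])/2)
    if "rvec" in m:
        Rc=R.from_rotvec(np.ravel(m["rvec"])).as_matrix(); t=np.ravel(m["tvec"])
        return f,m["cx"],m["cy"],Rc.T,-Rc.T@t
    o=obs; T=np.array(m["tool_from_camera"]); Rt=R.from_rotvec(o["ee_rot"]).as_matrix()
    return f,m["cx"],m["cy"],Rt@T[:3,:3],Rt@T[:3,3]+o["tcp_pos"]
def ray(c,u,v):
    f,cx,cy,Rw,p=c; d=Rw@np.array([(u-cx)/f,(v-cy)/f,1]); return p,d/np.linalg.norm(d)
def onz(c,u,v,z):
    p,d=ray(c,u,v); return p+d*(z-p[2])/d[2]
def proj(c,X):
    f,cx,cy,Rw,p=c; q=Rw.T@(np.array(X)-p); return cx+f*q[0]/q[2],cy+f*q[1]/q[2]
def two(c1,a,c2,b):
    p,d=ray(c1,*a);q,e=ray(c2,*b)
    s=np.linalg.lstsq(np.c_[d,-e],q-p,rcond=None)[0]
    A,B=p+d*s[0],q+e*s[1]; return (A+B)/2,np.linalg.norm(A-B)
def shot(n,f):
    o=manip.get_obs(); im=manip.capture(n); cv2.imwrite(f"pics/{f}.png",im[:,:,::-1]); return o,im
E
python3 - <<'E'
from h import *
for n in("side","top","wrist"): 
    o,im=shot(n,n+"0"); c=cam(n,o); print(n,c[0],c[4].round(3),c[3][:,2].round(3))
print(o, manip.finger_overhang, [k for k in manip.camera_model("top")])
a=[cv2.imread(f"pics/{n}0.png") for n in("side","top")]
E
```

```text
side 351.41647659802663 [ 0.072 -0.54   0.616] [ 0.497  0.585 -0.641]
top 499.1118481876036 [ 0.418 -0.018  1.213] [ 0.091 -0.02  -0.996]
wrist 340.7666029416363 [0.271 0.622 0.372] [-0.255  0.082 -0.963]
{'clock': 0.1, 'joint_pos': array([ 1.54808403e+00,  3.59305620e-01,  1.11696207e-02, -3.19288904e-04,
       -1.22411318e+00, -2.88122846e-01]), 'joint_vel': array([ 9.83179757e-05, -2.46195949e-03,  2.84392737e-03,  2.34053626e-03,
       -7.72799717e-04,  5.49879297e-04]), 'effort': array([-2.32556973e-03, -5.84765410e+01,  2.94109815e+01,  6.95453480e+00,
       -3.18068385e-03,  6.42404956e-06]), 'tcp_pos': array([0.20638443, 0.64249325, 0.40386982]), 'ee_rot': array([ 3.10223858e+00, -4.86235002e-01, -1.65387423e-04]), 'wrist_force': array([-0.71372361,  0.50565583, -0.16612114]), 'ft_torque': array([ 0.0052629 , -0.02298784, -0.02315974]), 'gripper_force': 0.0, 'width': 0.08550020867536569} 0.1734 ['vertical_fov', 'cx', 'cy', 'rvec', 'tvec']
```

View pics/top0.png

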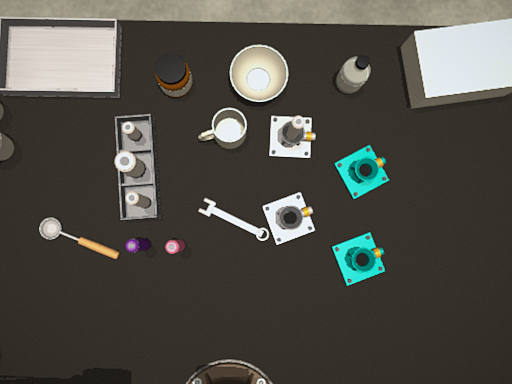

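View pics/side0.png

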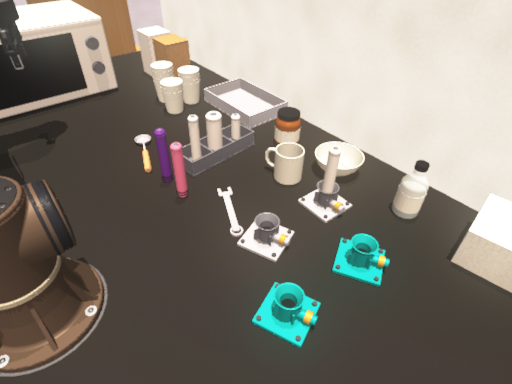

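The top view shows the caddy at (137,167), with tubes at (130,128), a fat one at (127,160), and one at (135,200). The grey empty port is at (290,217), the occupied socket at (295,133), and the turquoise decoys at (365,170) and (362,260). The purple and pink tubes are at (138,245) and (175,246). In the side view the caddy tubes stand at (194,137) tall and slim, (214,130) fat, and (236,126) short.

Candidates for the filter tube in the side view are slim-tall (194,137), fat (214,130), short (236,126), purple (163,150), pink (179,168), and the installed one (332,170). I choose (194,137), which is top (135,200), and will check it in a close crop.

Run:
```python
from h import *
s=cv2.imread("pics/side0.png");t=cv2.imread("pics/top0.png")
a=cv2.resize(s[100:180,165:265],None,fx=4,fy=4,interpolation=cv2.INTER_CUBIC)
b=cv2.resize(t[105:225,105:165],None,fx=4,fy=4,interpolation=cv2.INTER_CUBIC)
d=cv2.resize(t[187:247,257:322],None,fx=2.4,fy=2.4,interpolation=cv2.INTER_CUBIC)
e=cv2.resize(s[205:260,232:300],None,fx=4,fy=4,interpolation=cv2.INTER_CUBIC)
C=np.zeros((560,800,3),np.uint8)
C[:320,:400]=a;C[:480,400:640]=b;C[320:540,:272]=e;C[:144,640:796]=d
cv2.imwrite("pics/crop1.png",C)
ct,cs=cam("top"),cam("side")
for u,v in((131,199),(125,127),(123,157)): print([onz(ct,u,v,z).round(3) for z in(.165,.105,.135)])
p=onz(ct,290,216,.062);print(p,proj(cs,p))
print(proj(cs,onz(ct,131,199,.165)))
# port plate: white quad
for n,c,roi in(("top",ct,(187,247,257,322)),("side",cs,(205,260,232,300))):
    im=cv2.imread(f"pics/{n}0.png");y0,y1,x0,x1=roi
    g=cv2.cvtColor(im[y0:y1,x0:x1],cv2.COLOR_BGR2GRAY)
    k,_=cv2.findContours((g>130).astype(np.uint8),0,2);k=max(k,key=cv2.contourArea)
    q=cv2.boxPoints(cv2.minAreaRect(k)) if n=="top" else cv2.approxPolyDP(cv2.convexHull(k),4,True)[:,0]
    q=q+[x0,y0];print(n,q.tolist());P=np.array([onz(c,u,v,.005) for u,v in q]);print(P.round(3).tolist(),P.mean(0))
```

```text
[array([0.488, 0.208, 0.165]), array([0.492, 0.221, 0.105]), array([0.49 , 0.214, 0.135])]
[array([0.641, 0.225, 0.165]), array([0.654, 0.239, 0.105]), array([0.647, 0.232, 0.135])]
[array([0.577, 0.227, 0.165]), array([0.586, 0.241, 0.105]), array([0.581, 0.234, 0.135])]
[ 0.45970015 -0.13624988  0.062     ] (np.float64(266.7722202554881), np.float64(220.33675853529306))
(np.float64(190.546473869426), np.float64(116.57289720870341))
top [[261.2054786682129, 205.54794311523438], [304.6027412414551, 189.2739715576172], [319.3561668395996, 228.61643981933594], [275.9589042663574, 244.89041137695312]]
[[0.486, -0.072, 0.005], [0.527, -0.178, 0.005], [0.432, -0.213, 0.005], [0.392, -0.108, 0.005]] [ 0.45938011 -0.14288171  0.005     ]
side [[232, 205], [273, 213], [294, 231], [277, 259], [237, 244]]
[[0.467, 0.003, 0.005], [0.529, -0.085, 0.005], [0.526, -0.162, 0.005], [0.437, -0.199, 0.005], [0.396, -0.109, 0.005]] [ 0.47109207 -0.11044684  0.005     ]
```

View pics/crop1.png

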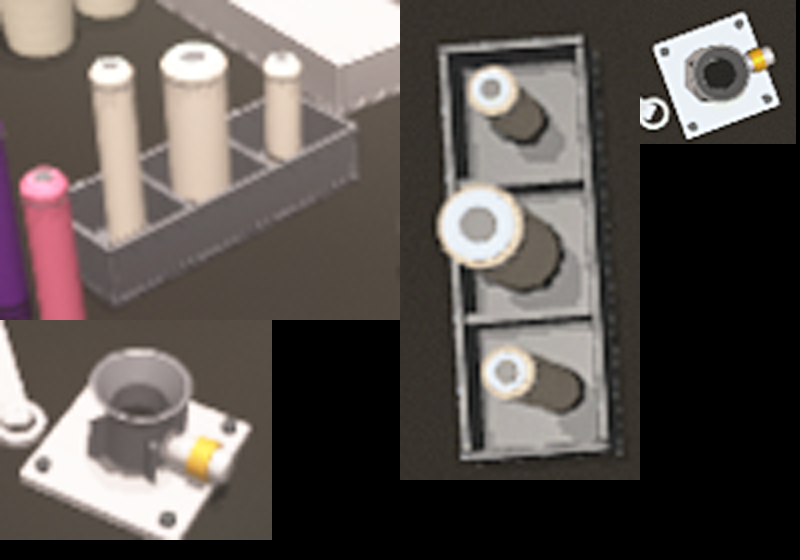

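The crop confirms it. The slim long tube is at the near end of the caddy: cap at top (132,198), side (192.7,117). The grey port mouth is at top (289.5,217.8), side (267.2,221.2).

```bash
cat >> h.py <<'E'
def plan(tgt,yaw):
    """move from the actual pose: tool at tgt (TCP xyz), pointing down with tool x at yaw; first shift (tool axes now), then turn"""
    o=manip.get_obs(); Rt=R.from_rotvec(o["ee_rot"])
    d=Rt.inv().apply(np.array(tgt)-o["tcp_pos"])*1e3
    Rd=R.from_euler("z",yaw)*R.from_euler("x",np.pi)
    print("shift mm",d.round(1),"then turn",(Rt.inv()*Rd).as_rotvec().round(4))
E
python3 - <<'E'
from h import *
ct,cs=cam("top"),cam("side")
X,e=two(ct,(132,198),cs,(192.7,117));print("tube top",X.round(4),e,onz(ct,132,198,.165))
print("onz side",onz(cs,192.7,117,.165))
P,e=two(ct,(289.5,217.8),cs,(267.2,221.2));print("port",P.round(4),e,onz(ct,289.5,217.8,.062),onz(cs,267.2,221.2,.062))
a=onz(ct,115,116,.05);b=onz(ct,120.5,220,.05);d=a-b;yaw=np.arctan2(d[1],d[0]);print("caddy",a,b,np.linalg.norm(d),yaw)
plan([X[0],X[1],.38],yaw)
E
```

```text
tube top [0.4915 0.2055 0.1636] 0.0027372163783903497 [0.49021286 0.20591194 0.165     ]
onz side [0.49131001 0.20241611 0.165     ]
port [ 0.4574 -0.1367  0.0609] 0.004768092480471233 [ 0.45553989 -0.1351022   0.062     ] [ 0.45864137 -0.13888365  0.062     ]
caddy [0.69145483 0.27628015 0.05      ] [0.44689647 0.25535979 0.05      ] 0.24545153130680838 0.08533567419496983
shift mm [405.1 328.8  24.5] then turn [ 1.300e-03  1.000e-04 -3.962e-01]
```

```bash
python3 -m jog '[{"tx":37,"ty":30,"tz":2},{"tx":37,"ty":30,"tz":2},{"tx":37,"ty":30,"tz":2},{"tx":37,"ty":30,"tz":2},{"tx":37,"ty":30,"tz":2},{"tx":37,"ty":30,"tz":2},{"tx":37,"ty":30,"tz":2},{"tx":37,"ty":30,"tz":2},{"tx":37,"ty":30,"tz":2},{"tx":37,"ty":30,"tz":2},{"tx":35,"ty":29,"tz":4},{"tz":0}]' && python3 -m jog '[{"rz":-0.1},{"rz":-0.1},{"rz":-0.1},{"rz":-0.096},{"rz":0},{"rz":0}]' 60
python3 - <<'E'
from h import *
plan([.491,.205,.38],.085)
o,im=shot("wrist","w1"); c=cam("wrist",o); print(proj(c,[.491,.205,.165]))
E
```

```text
shift mm [404.8 329.5  24.5] then turn [ 1.300e-03  1.000e-04 -3.959e-01]
(np.float64(1278.1127211518274), np.float64(-991.6710150748493))$[0]: bad value
```

View pics/w1.png

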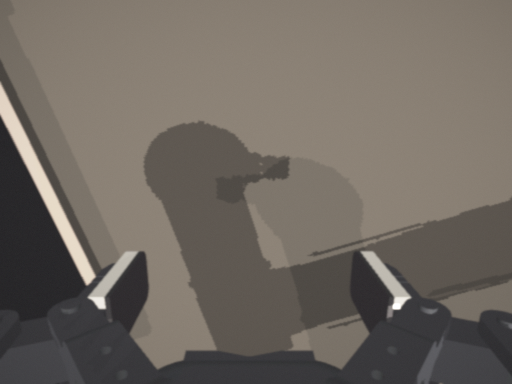

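The call was refused, so the picture shows only the bare table at the start pose. I'll try rows with every key filled in.

```bash
python3 -m jog '[{"tx":37,"ty":30,"tz":2,"rx":0,"ry":0,"rz":0,"gripper":1}]' 60
```

```text
clock: 0.32
tcp_pos: [0.2316, 0.604, 0.4015]
ee_rot: [3.103, -0.482, 0.0]
wrist_force: [1.2, 0.3, -0.4]
width: 0.0855
gripper_force: 0.0
```

```bash
python3 -m jog '[{"tx":37,"ty":30,"tz":2,"gripper":1},{"tx":37,"ty":30,"tz":2,"gripper":1},{"tx":37,"ty":30,"tz":2,"gripper":1},{"tx":37,"ty":30,"tz":2,"gripper":1},{"tx":37,"ty":30,"tz":2,"gripper":1},{"tx":37,"ty":30,"tz":2,"gripper":1},{"tx":37,"ty":30,"tz":2,"gripper":1},{"tx":37,"ty":30,"tz":2,"gripper":1},{"tx":37,"ty":30,"tz":2,"gripper":1},{"tx":35,"ty":29,"tz":4,"gripper":1}]'
```

```text
$[0]: bad value
```

All seven keys are needed in every row.

```bash
python3 -m jog '[{"tx":37,"ty":30,"tz":2,"rx":0,"ry":0,"rz":0,"gripper":1},{"tx":37,"ty":30,"tz":2,"rx":0,"ry":0,"rz":0,"gripper":1},{"tx":37,"ty":30,"tz":2,"rx":0,"ry":0,"rz":0,"gripper":1},{"tx":37,"ty":30,"tz":2,"rx":0,"ry":0,"rz":0,"gripper":1},{"tx":37,"ty":30,"tz":2,"rx":0,"ry":0,"rz":0,"gripper":1},{"tx":37,"ty":30,"tz":2,"rx":0,"ry":0,"rz":0,"gripper":1},{"tx":37,"ty":30,"tz":2,"rx":0,"ry":0,"rz":0,"gripper":1},{"tx":37,"ty":30,"tz":2,"rx":0,"ry":0,"rz":0,"gripper":1},{"tx":37,"ty":30,"tz":2,"rx":0,"ry":0,"rz":0,"gripper":1},{"tx":35,"ty":29,"tz":4,"rx":0,"ry":0,"rz":0,"gripper":1}]' && python3 -m jog '[{"tx":0,"ty":0,"tz":0,"rx":0,"ry":0,"rz":-0.1,"gripper":1},{"tx":0,"ty":0,"tz":0,"rx":0,"ry":0,"rz":-0.1,"gripper":1},{"tx":0,"ty":0,"tz":0,"rx":0,"ry":0,"rz":-0.1,"gripper":1},{"tx":0,"ty":0,"tz":0,"rx":0,"ry":0,"rz":-0.096,"gripper":1},{"tx":0,"ty":0,"tz":0,"rx":0,"ry":0,"rz":0,"gripper":1},{"tx":0,"ty":0,"tz":0,"rx":0,"ry":0,"rz":0,"gripper":1}]'
python3 - <<'E'
from h import *
plan([.491,.205,.38],.085)
o,im=shot("wrist","w2"); c=cam("wrist",o); print(proj(c,[.491,.205,.165]))
E
```

```text
clock: 1.58
tcp_pos: [0.4921, 0.2041, 0.3809]
ee_rot: [-3.103, 0.486, -0.001]
wrist_force: [0.8, 1.6, -0.2]
width: 0.0856
gripper_force: 0.0
clock: 2.33
tcp_pos: [0.4914, 0.2055, 0.3807]
ee_rot: [3.139, 0.131, -0.0]
wrist_force: [0.1, 0.1, 0.6]
width: 0.0859
gripper_force: 0.0
shift mm [-0.4  0.5  0.7] then turn [ 0.      0.0001 -0.0019]
(np.float64(251.81577209371324), np.float64(226.2630233769535))
```

View pics/w2.png

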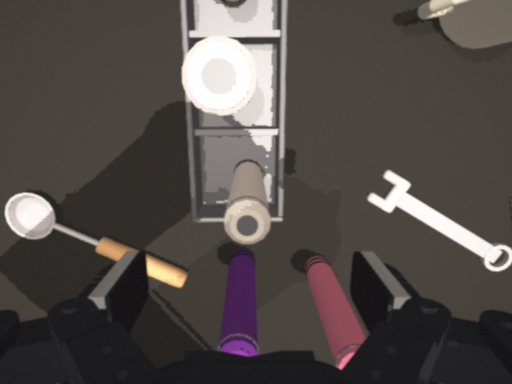

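The slim tube's cap is at (247,223), a few pixels from the predicted (252,226). The fat tube is at (220,75), clear of the fingers, and the purple and pink tubes stand nearer the robot.

Run:
```python
from h import *
o=manip.get_obs();c=cam("wrist",o);x=onz(c,247,223,.165);print(x)
plan([x[0],x[1],.28],.085)
```

```text
[0.49274873 0.20791585 0.165     ]
shift mm [  1.6  -2.3 100.7] then turn [ 0.      0.0001 -0.0015]
```

```bash
python3 -m jog '[{"tx":1,"ty":-2,"tz":20,"rx":0,"ry":0,"rz":0,"gripper":1},{"tx":0,"ty":0,"tz":20,"rx":0,"ry":0,"rz":0,"gripper":1},{"tx":0,"ty":0,"tz":20,"rx":0,"ry":0,"rz":0,"gripper":1},{"tx":0,"ty":0,"tz":20,"rx":0,"ry":0,"rz":0,"gripper":1},{"tx":0,"ty":0,"tz":20,"rx":0,"ry":0,"rz":0,"gripper":1},{"tx":0,"ty":0,"tz":0,"rx":0,"ry":0,"rz":0,"gripper":1},{"tx":0,"ty":0,"tz":0,"rx":0,"ry":0,"rz":0,"gripper":0.6},{"tx":0,"ty":0,"tz":0,"rx":0,"ry":0,"rz":0,"gripper":0},{"tx":0,"ty":0,"tz":0,"rx":0,"ry":0,"rz":0,"gripper":0},{"tx":0,"ty":0,"tz":0,"rx":0,"ry":0,"rz":0,"gripper":0},{"tx":0,"ty":0,"tz":0,"rx":0,"ry":0,"rz":0,"gripper":0},{"tx":0,"ty":0,"tz":0,"rx":0,"ry":0,"rz":0,"gripper":0}]' 60
```

```text
clock: 3.88
tcp_pos: [0.4925, 0.2077, 0.2815]
ee_rot: [-3.138, -0.134, -0.002]
wrist_force: [-1.4, -1.1, 6.3]
width: 0.0272
gripper_force: 59.0
```

Gripped at 27 mm, which fits the 28 mm tube. Lifting it clear.

```bash
python3 -m jog '[{"tx":0,"ty":0,"tz":-10,"rx":0,"ry":0,"rz":0,"gripper":0},{"tx":0,"ty":0,"tz":-20,"rx":0,"ry":0,"rz":0,"gripper":0},{"tx":0,"ty":0,"tz":-25,"rx":0,"ry":0,"rz":0,"gripper":0},{"tx":0,"ty":0,"tz":-25,"rx":0,"ry":0,"rz":0,"gripper":0},{"tx":0,"ty":0,"tz":-20,"rx":0,"ry":0,"rz":0,"gripper":0},{"tx":0,"ty":0,"tz":-10,"rx":0,"ry":0,"rz":0,"gripper":0},{"tx":0,"ty":0,"tz":0,"rx":0,"ry":0,"rz":0,"gripper":0},{"tx":0,"ty":0,"tz":0,"rx":0,"ry":0,"rz":0,"gripper":0}]'
python3 - <<'E'
from h import *
plan([.4574,-.137,.391],.085)
E
```

```text
clock: 4.88
tcp_pos: [0.492, 0.2075, 0.3898]
ee_rot: [3.138, 0.134, -0.002]
wrist_force: [-0.6, -1.6, -1.3]
width: 0.0267
gripper_force: 58.9
shift mm [-63.7 340.3  -0.9] then turn [0.0005 0.0012 0.0001]
```

```bash
python3 -m jog '[{"tx":-4,"ty":20,"tz":0,"rx":0,"ry":0,"rz":0,"gripper":0},{"tx":-7,"ty":36,"tz":0,"rx":0,"ry":0,"rz":0,"gripper":0},{"tx":-7,"ty":38,"tz":0,"rx":0,"ry":0,"rz":0,"gripper":0},{"tx":-7,"ty":38,"tz":0,"rx":0,"ry":0,"rz":0,"gripper":0},{"tx":-7,"ty":38,"tz":0,"rx":0,"ry":0,"rz":0,"gripper":0},{"tx":-7,"ty":38,"tz":0,"rx":0,"ry":0,"rz":0,"gripper":0},{"tx":-7,"ty":38,"tz":0,"rx":0,"ry":0,"rz":0,"gripper":0},{"tx":-7,"ty":38,"tz":0,"rx":0,"ry":0,"rz":0,"gripper":0},{"tx":-7,"ty":36,"tz":0,"rx":0,"ry":0,"rz":0,"gripper":0},{"tx":-4,"ty":20,"tz":0,"rx":0,"ry":0,"rz":0,"gripper":0},{"tx":0,"ty":0,"tz":0,"rx":0,"ry":0,"rz":0,"gripper":0},{"tx":0,"ty":0,"tz":0,"rx":0,"ry":0,"rz":0,"gripper":0}]'
python3 - <<'E'
from h import *
plan([.4574,-.137,.391],.085)
P=[]
for n in("side","wrist"):
    o,im=shot(n,n+"3"); c=cam(n,o); print(n,[np.round(proj(c,q),1) for q in([.4574,-.137,.062],[*o["tcp_pos"][:2],.113],[*o["tcp_pos"][:2],.273])])
    P.append(im)
C=np.zeros((600,800,3),np.uint8)
a=cv2.resize(P[0][120:270,210:320],None,fx=4,fy=4,interpolation=cv2.INTER_CUBIC);C[:600,:440]=a
b=cv2.resize(P[1],(352,264));C[:264,444:796]=b
cv2.imwrite("pics/crop3.png",C[:,:,::-1])
E
```

```text
clock: 6.38
tcp_pos: [0.457, -0.1367, 0.3904]
ee_rot: [-3.139, -0.133, 0.001]
wrist_force: [-0.1, 0.0, -0.8]
width: 0.0262
gripper_force: 59.1
shift mm [ 0.4  0.3 -0.6] then turn [-0.0001  0.0006 -0.0004]
side [array([266.2, 221. ]), array([267., 204.]), array([270.6, 139.5])]
wrist [array([251.1, 181.4]), array([250.6, 196.8]), array([252.5, 340.5])]
```

View pics/crop3.png

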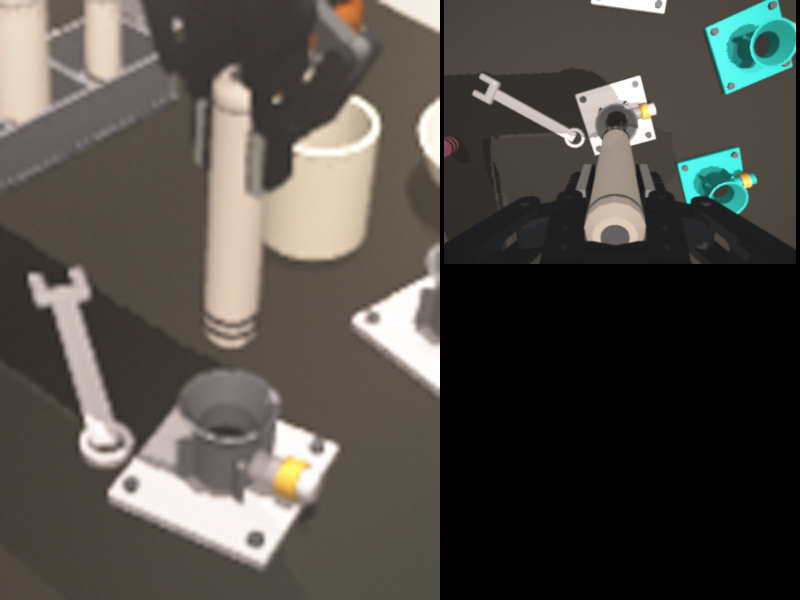

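Both views show the tube hanging nearly upright over the grey port. In the side view the foot is at (267.5,202.5) and the mouth at (267.2,221.5), which agrees with the projection. I'll lower it in stages and watch the force.

```bash
python3 -m jog '[{"tx":0,"ty":0,"tz":15,"rx":0,"ry":0,"rz":0,"gripper":0},{"tx":0,"ty":0,"tz":20,"rx":0,"ry":0,"rz":0,"gripper":0},{"tx":0,"ty":0,"tz":15,"rx":0,"ry":0,"rz":0,"gripper":0},{"tx":0,"ty":0,"tz":5,"rx":0,"ry":0,"rz":0,"gripper":0},{"tx":0,"ty":0,"tz":5,"rx":0,"ry":0,"rz":0,"gripper":0},{"tx":0,"ty":0,"tz":0,"rx":0,"ry":0,"rz":0,"gripper":0}]' 
python3 -m jog '[{"tx":0,"ty":0,"tz":3,"rx":0,"ry":0,"rz":0,"gripper":0},{"tx":0,"ty":0,"tz":3,"rx":0,"ry":0,"rz":0,"gripper":0},{"tx":0,"ty":0,"tz":3,"rx":0,"ry":0,"rz":0,"gripper":0},{"tx":0,"ty":0,"tz":0,"rx":0,"ry":0,"rz":0,"gripper":0}]'
```

```text
clock: 7.22
tcp_pos: [0.4575, -0.1366, 0.3307]
ee_rot: [3.139, 0.134, 0.0]
wrist_force: [-0.1, -0.5, -0.1]
width: 0.0268
gripper_force: 59.1
clock: 7.72
tcp_pos: [0.4573, -0.1366, 0.3214]
ee_rot: [3.139, 0.134, -0.001]
wrist_force: [0.2, 0.4, -0.6]
width: 0.0267
gripper_force: 59.1
```

```bash
python3 -m jog '[{"tx":0,"ty":0,"tz":3,"rx":0,"ry":0,"rz":0,"gripper":0},{"tx":0,"ty":0,"tz":3,"rx":0,"ry":0,"rz":0,"gripper":0},{"tx":0,"ty":0,"tz":0,"rx":0,"ry":0,"rz":0,"gripper":0}]'
python3 -m jog '[{"tx":0,"ty":0,"tz":3,"rx":0,"ry":0,"rz":0,"gripper":0},{"tx":0,"ty":0,"tz":3,"rx":0,"ry":0,"rz":0,"gripper":0},{"tx":0,"ty":0,"tz":0,"rx":0,"ry":0,"rz":0,"gripper":0}]'
```

```text
clock: 8.1
tcp_pos: [0.4573, -0.1366, 0.3154]
ee_rot: [3.139, 0.134, -0.001]
wrist_force: [1.2, -0.4, -0.5]
width: 0.0267
gripper_force: 59.1
clock: 8.48
tcp_pos: [0.4573, -0.1366, 0.3094]
ee_rot: [3.139, 0.134, -0.001]
wrist_force: [-0.2, 0.0, -0.6]
width: 0.0266
gripper_force: 59.1
```

The tube is in the bore with no side load. Next it goes onto the seal.

```bash
python3 -m jog '[{"tx":0,"ty":0,"tz":3,"rx":0,"ry":0,"rz":0,"gripper":0},{"tx":0,"ty":0,"tz":3,"rx":0,"ry":0,"rz":0,"gripper":0},{"tx":0,"ty":0,"tz":2,"rx":0,"ry":0,"rz":0,"gripper":0},{"tx":0,"ty":0,"tz":0,"rx":0,"ry":0,"rz":0,"gripper":0}]'
python3 -m jog '[{"tx":0,"ty":0,"tz":2,"rx":0,"ry":0,"rz":0,"gripper":0},{"tx":0,"ty":0,"tz":2,"rx":0,"ry":0,"rz":0,"gripper":0},{"tx":0,"ty":0,"tz":2,"rx":0,"ry":0,"rz":0,"gripper":0},{"tx":0,"ty":0,"tz":0,"rx":0,"ry":0,"rz":0,"gripper":0}]'
```

```text
clock: 8.98
tcp_pos: [0.4576, -0.1366, 0.302]
ee_rot: [3.138, 0.134, 0.001]
wrist_force: [-1.3, -0.8, 3.8]
width: 0.027
gripper_force: 59.4
clock: 9.48
tcp_pos: [0.4576, -0.1366, 0.296]
ee_rot: [3.139, 0.134, 0.001]
wrist_force: [-0.1, -0.2, 4.5]
width: 0.027
gripper_force: 59.5
```

```bash
python3 -m jog '[{"tx":0,"ty":0,"tz":2,"rx":0,"ry":0,"rz":0,"gripper":0},{"tx":0,"ty":0,"tz":1,"rx":0,"ry":0,"rz":0,"gripper":0},{"tx":0,"ty":0,"tz":0,"rx":0,"ry":0,"rz":0,"gripper":0}]'
python3 -m jog '[{"tx":0,"ty":0,"tz":1,"rx":0,"ry":0,"rz":0,"gripper":0},{"tx":0,"ty":0,"tz":1,"rx":0,"ry":0,"rz":0,"gripper":0},{"tx":0,"ty":0,"tz":0,"rx":0,"ry":0,"rz":0,"gripper":0}]'
```

```text
clock: 9.85
tcp_pos: [0.4577, -0.1366, 0.293]
ee_rot: [3.139, 0.134, 0.001]
wrist_force: [-0.1, 0.3, 4.3]
width: 0.0268
gripper_force: 59.6
clock: 10.22
tcp_pos: [0.4578, -0.1366, 0.2914]
ee_rot: [3.138, 0.134, 0.002]
wrist_force: [-1.3, 0.1, 8.1]
width: 0.0267
gripper_force: 59.9
```

```bash
python3 -m jog '[{"tx":0,"ty":0,"tz":1,"rx":0,"ry":0,"rz":0,"gripper":0},{"tx":0,"ty":0,"tz":1,"rx":0,"ry":0,"rz":0,"gripper":0},{"tx":0,"ty":0,"tz":0,"rx":0,"ry":0,"rz":0,"gripper":0}]'
python3 - <<'E'
from h import *
P=[]
for n in("side",):
    o,im=shot(n,n+"4"); c=cam(n,o); print(n,[np.round(proj(c,[*o["tcp_pos"][:2],z]),1) for z in(.062,.175)])
a=cv2.resize(im[120:270,210:320],None,fx=4,fy=4,interpolation=cv2.INTER_CUBIC)
cv2.imwrite("pics/crop4.png",a[:,:,::-1])
E
```

```text
clock: 10.6
tcp_pos: [0.4584, -0.1367, 0.2912]
ee_rot: [3.138, 0.136, 0.005]
wrist_force: [-5.2, 2.8, 24.9]
width: 0.0268
gripper_force: 61.4
side [array([266.5, 220.7]), array([268.8, 180.9])]
```

View pics/crop4.png

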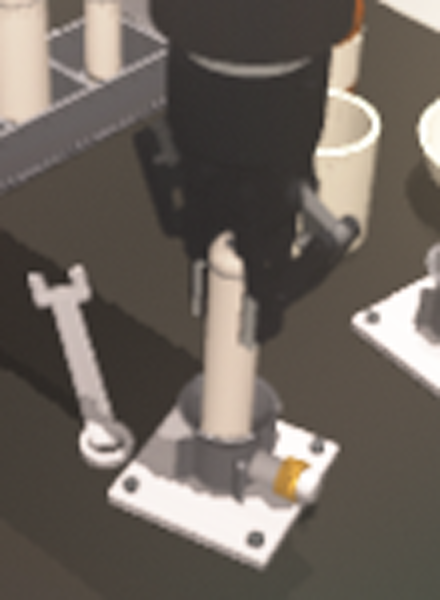

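It hit a hard stop at 25 N, with the foot at about 14.7 mm against 15 mm expected. The side view shows the tube upright and deep in the port. I'll ease off, open, and withdraw straight up.

```bash
python3 -m jog '[{"tx":0,"ty":0,"tz":-1,"rx":0,"ry":0,"rz":0,"gripper":0},{"tx":0,"ty":0,"tz":0,"rx":0,"ry":0,"rz":0,"gripper":0.5},{"tx":0,"ty":0,"tz":0,"rx":0,"ry":0,"rz":0,"gripper":1},{"tx":0,"ty":0,"tz":0,"rx":0,"ry":0,"rz":0,"gripper":1},{"tx":0,"ty":0,"tz":0,"rx":0,"ry":0,"rz":0,"gripper":1},{"tx":0,"ty":0,"tz":0,"rx":0,"ry":0,"rz":0,"gripper":1},{"tx":0,"ty":0,"tz":0,"rx":0,"ry":0,"rz":0,"gripper":1},{"tx":0,"ty":0,"tz":0,"rx":0,"ry":0,"rz":0,"gripper":1}]'
python3 -m jog '[{"tx":0,"ty":0,"tz":-8,"rx":0,"ry":0,"rz":0,"gripper":1},{"tx":0,"ty":0,"tz":-18,"rx":0,"ry":0,"rz":0,"gripper":1},{"tx":0,"ty":0,"tz":-20,"rx":0,"ry":0,"rz":0,"gripper":1},{"tx":0,"ty":0,"tz":-20,"rx":0,"ry":0,"rz":0,"gripper":1},{"tx":0,"ty":0,"tz":-20,"rx":0,"ry":0,"rz":0,"gripper":1},{"tx":0,"ty":0,"tz":-14,"rx":0,"ry":0,"rz":0,"gripper":1},{"tx":0,"ty":0,"tz":0,"rx":0,"ry":0,"rz":0,"gripper":1},{"tx":0,"ty":0,"tz":0,"rx":0,"ry":0,"rz":0,"gripper":1}]'
python3 - <<'E'
from h import *
o,im=shot("side","side5"); c=cam("side",o); print([np.round((np.array(proj(c,[.458,-.1367,z]))-[210,120])*4) for z in(.062,.175)])
a=cv2.resize(im[120:270,210:320],None,fx=4,fy=4,interpolation=cv2.INTER_CUBIC)
cv2.imwrite("pics/crop5.png",a[:,:,::-1])
E
```

```text
clock: 11.65
tcp_pos: [0.4574, -0.1366, 0.2897]
ee_rot: [-3.139, -0.134, 0.0]
wrist_force: [0.8, 0.4, -0.5]
width: 0.0853
gripper_force: 0.0
clock: 12.65
tcp_pos: [0.4572, -0.1366, 0.3891]
ee_rot: [-3.138, -0.134, 0.001]
wrist_force: [-0.9, 1.0, 0.5]
width: 0.0852
gripper_force: 0.0
[array([225., 403.]), array([234., 244.])]
```

View pics/crop5.png

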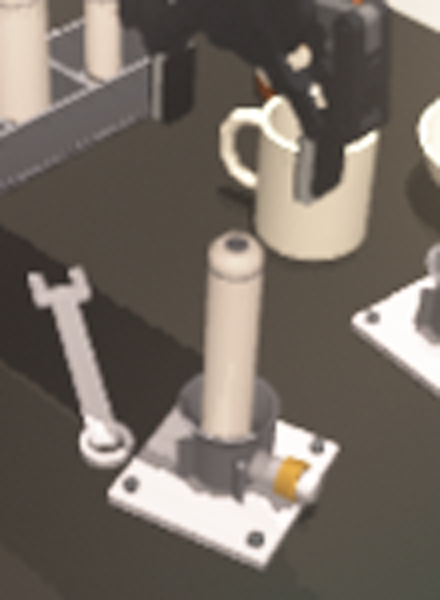

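The tube stands upright in the port and the gripper is clear. Its cap centre at crop (237,244) matches the (234,244) predicted for a fully home tube.

```bash
python3 -c "
from station import manip
print(manip.close_job())"
```

```text
the job is handed in; nothing more can be done
None
```

The long filter tube is pushed down to the stop in the empty grey port and stands upright and released; the job is handed in at about 12.7 s on the robot clock, with no verdict returned.

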